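# Screw home the seal ring of a food processor

### The arm

A 7-joint arm with a two-finger parallel gripper is mounted at the origin on the work surface. World frame = base frame: x ahead of the robot, y to its left, z up, the work surface at z = 0. Lengths are in mm, angles in rad, forces in N, time in s.
With the tool pointing down it reaches from about 350 to 900 mm from the base axis. Payload 7.2 kg.
Tool frame: the origin (TCP) lies at the very end of the fingers, on their centre line; the grasp point (between the pads) lies 19 mm behind it; z points along the fingers, y is the line along which they close (so a half turn about z gives the same grasp; the last joint's range is limited). The gripper opens to 85 mm and grips with 20 to 120 N. Pads are 22 mm wide; open, the fingers measure 114 mm over their backs; the gripper's body (76 mm by 85 mm) begins 54 mm behind the grasp point. The pads swing forward as they close: fully open they stand 13 mm farther back than shut.
Start: joints at [-1.372, 0.411, -0.013, 1.596, 0.006, 1.134, -0.082], TCP at [164.788, 602.888, 231.297] pointing down, gripper open.
Joint ranges: [-2.95, 2.95], [-0.29, 1.99], [-1.47, 1.44], [0.14, 2.54], [-1.03, 4.17], [0.13, 1.85], [-2.86, 2.86]. Speed limits (rad/s): [2.39, 2.39, 3.01, 3.01, 3.14, 3.14, 3.14].

### API

Orientations are given as [roll, pitch, yaw] about the fixed x, y, z axes, in that order (R = Rz(yaw) Ry(pitch) Rx(roll)).
In Python, from plant import env gives the robot as it stands.
- The arm moves only by the shell command python3 -m pendant 'ROWS' [FORCE]. ROWS is JSON, a list of rows, each a list of 3 entries, a list of its own where there are three numbers: the shift along the world's x, y, z in mm, then the turn about the world's z in rad, then the finger opening in mm, from 0 to 85.4. A call has 1 to 5 rows; each row is the pose to reach, as a shift and turn from the pose commanded when the call began; what a row does not reach only later rows make up. A row lasts 1/12 s, in which the tool goes at most 41.7 mm and 7.16 degrees, less where a joint would pass 70% of its speed; a pose out of reach is approached as far as the arm can. A call with a gripper value outside its range is refused whole. The fingers move at their own pace and stop on an object; FORCE is the grip in N (left out, the last holds). Time passes only in rows, so rows that repeat a pose let the fingers close. It gives the time, the measured TCP pose, the force, the opening and the grip force at its end, in the units of the state.
- env.get_obs(): the state, without advancing time (a new reading comes with each control period).
- env.camera(name): name is "scene" or "top" or "wrist"; returns the picture (400x640x3 uint8, blue, green, red); there is no depth.
- env.calibration(name): a dict with "vertical_fov" (degrees; the focal length in pixels is half the picture's height over the tangent of half this angle, whatever the lens; pixels are square), "cx", "cy" (the principal point, pixels), "R" (3x3) and "t" (3): a world point X has camera coordinates R X + t; the wrist camera has in their place "mount" (4x4, takes a point from camera to tool coordinates, whose origin is the TCP and whose axes are the flange's). Camera axes: x right, y down, z forward; pixel columns grow to the right and rows downward; lengths in mm; the calibration is good to about 2 mm. A picture is of the moment at which its call begins: read the wrist's pose just before it. calibration takes no time and is no camera call.
- env.finish_job(): hands the job in; it is judged then, once.
The state is a dict: "clock": time; "joint_positions": joint angles; "dq": joint speeds; "tau": joint torques, N m; "tcp_pos": TCP position; "eef_rot": TCP orientation; "ft_force": force on the tool from outside, world axes, zero at the start; "ft_torque": the same for the moment, N m; "grip_width": opening from 0.0 (shut) to 1.0 (fully open); "gripper_force": force on a finger pad.
Only numpy, scipy, OpenCV 4.12 (cv2) and the standard library are available. Lean on these libraries where they do the work, as an engineer would, in place of code of your own. Each camera call takes 0.05 s, during which the arm holds its last target. There are 200 camera calls.

### The job

The coarse-threaded seal retaining ring round the food processor's drive spindle has been left loose. Take the two-pin spanner from its white holder, seat both pins fully in the ring's two holes and screw the ring clockwise until it is fully home, keeping the spanner down in the holes and using only a light hand so that nothing is forced; then stand the spanner back fully down in its holder and let go. Leave everything else on the table where it is.

Things in the scene. Friction and masses are not known exactly. Their poses are not given: they have to be found in the camera images.
- processor: food processor base, bowl taken off, fixed. Origin on the table below the drive spindle's axis, z up. Aluminium deck x -100 to 120 mm, y -118 to 118, top 95 mm high; white motor tower x -85 to 105, y 115 to 265, 237 mm high. Upright 16 mm column at x -60, y 105 mm, 192 mm high
- boss_top (a point): centre of the top of the round steel boss on the deck, on the spindle's axis, 115 mm above the table. The boss is 110 mm across; in its 68 mm bore lies the brass retaining ring. The spindle (18 mm diameter, dogs 23 mm across) stands up through the ring to 15 mm above this point
- ring_face (a point): centre of the ring's upper face; sinks with the ring, does not turn with it. Ring 62 mm outside, 28 inside, 8 thick, with two 8 mm through holes on one diameter, 23 mm from the axis. Their direction is not given: at the start their line is within 0.45 rad of the processor's y axis. Starts 1.8 to 3.2 mm above home (home: 107 mm above the table), sinks 4 mm per rad turned clockwise seen from above
- ring_home (a point): where the centre of the ring's face is once the ring is home, on the axis 107 mm above the table. The ring turns against about 0.2 N m, stays where left, and meets a hard stop when home, 0.45 to 0.8 rad from its start; over 1 N m there, or 60 N on the ring in all, is forcing it. Pressing over 10 N while feeling for the holes can drag the ring round
- spanner: steel two-pin spanner, 0.3 kg, upright. Origin midway between the pins' shoulders, z up, pins on its y axis, alike both ways round. Pins 6 mm diameter, reaching from z 0 to -7 mm at y -23 and 23; legs of 11 mm diameter above them, z 0 to 34, whose shoulders rest on the ring when the pins are fully in; bridge plate 30 x 72 mm (x, y), z 34 to 44; stem 16 mm
- handle_mid (a point): middle of the spanner's blue cross handle, 91 mm above the spanner's origin on its z axis: 20 mm thick in the spanner's x, 100 mm long in y, 22 mm high.
- holder: white plastic block fixed to the table, 46 x 110 mm (x, y), 45 mm high; origin on the table under its middle. The spanner's legs stand in its pocket and the bridge plate rests on its top, the spanner's origin then 11 mm above the table, its y axis along the holder's y, either way round
- pocket (a point): centre of the mouth of the holder's pocket, 45 mm above the table: 17 x 63 mm (holder's x, y), 42 mm deep
- old_seal: bystander: black rubber ring, 60 mm outside, 8 mm high; origin under its centre
- bowl_a: bystander: dark red soup bowl, 116 mm diameter, 52 mm high; origin under its centre
- bowl_b: bystander: dark red soup bowl, 116 mm diameter, 52 mm high; origin under its centre
- grease_jar: bystander: small white jar with a red cap, 60 mm diameter, 55 mm high; origin under its centre
- screwdriver: bystander: screwdriver lying on the table; origin underneath
Not all that is in view belongs to the job. Of the things that look like the spanner, take the one that is farthest to the robot's right at the start.

How it is judged (in metres and radians):
On the way, in this order (a step that is already met when the one before it is completed fails the run):
1. both pins of the spanner are in the ring's holes (z of spanner in the frame of ring_face below 0.003 m and horizontal distance between spanner and ring_face below 0.004 m and angle between spanner's own z axis and vertical below 0.1 rad), for 0.1 s.
2. the ring is screwed home with the spanner still in it (z of ring_face in the frame of processor below 0.1075 m and z of spanner in the frame of ring_face below 0.004 m and horizontal distance between spanner and ring_face below 0.004 m), for 0.2 s.
At the end, for the whole second after the job is handed in: The ring is home (its face within 0.5 mm of its lowest height, 107 mm above the table), and the spanner stands upright (within 0.1 rad), at rest and released in its holder: within 8 mm of the pocket's centre and its origin less than 14 mm above the table (11 mm when fully down) (z of ring_face in the frame of processor below 0.1075 m and horizontal distance between spanner and holder below 0.008 m and z of spanner in the frame of holder below 0.014 m and angle between spanner's own z axis and vertical below 0.1 rad and linear speed of spanner below 0.02 m/s); the robot touches nothing.
It fails at once if the spanner is forced: it bears on the processor and its ring with more than 60 N, all contacts added up (contact force between spanner and processor above 60 N).
It fails at once if a bystander is moved by more than 30 mm (distance of any of old_seal, bowl_a, bowl_b, grease_jar, screwdriver from where it was at the start of the episode above 0.03 m).
It also fails if it takes over 69 s, if anything falls off the work surface, if the arm or the gripper's body presses on something with over 40 N, if the wrist force passes 120 N, or if a joint passes its speed limit or range.

## Working session

There is one attempt and no reset: what is moved stays moved. The work goes in short steps, Python scripts to look and compute and a shell command to move; the robot and the scene stay as the last step left them, time stands still between calls to the robot, and variables do not carry over. Pictures are saved under pics/ and viewed, at most 10 in all, crops included, and the job is handed in when it is done.

```bash
mkdir -p pics; ls
python3 - <<'E'
from plant import env
import cv2
o=env.get_obs();print({k:o[k] for k in('clock','tcp_pos','eef_rot','ft_force','grip_width')})
for n in("scene","top"):
    im=env.camera(n);cv2.imwrite(f"pics/{n}0.png",im);c=env.calibration(n);print(n,c)
print(env.calibration("wrist"))
E
```

```text
pics
{'clock': 0.0, 'tcp_pos': array([164.69830261, 602.390451  , 230.43618243]), 'eef_rot': array([-3.13994577e+00,  9.80533984e-05,  2.87477702e+00]), 'ft_force': array([-0.00138621, -0.79502346, -0.46420253]), 'grip_width': 0.9982404404362598}
scene {'vertical_fov': 56.453462419620436, 'cx': 319.04272251427557, 'cy': 204.20540038167027, 'R': array([[ 0.10863835,  0.99407909,  0.00211284],
       [ 0.69788921, -0.07475519, -0.7122937 ],
       [-0.70791833,  0.07885694, -0.70187835]]), 't': array([ 107.15230892, -347.08165253, 1368.65652219])}
top {'vertical_fov': 50.39327700791656, 'cx': 318.1883942076379, 'cy': 195.99453214203237, 'R': array([[-2.87643379e-03, -9.99860555e-01,  1.64498164e-02],
       [-9.90076126e-01,  5.36253182e-04, -1.40531053e-01],
       [ 1.40502636e-01, -1.66907987e-02, -9.89939608e-01]]), 't': array([-173.65699975,  569.23396675, 1160.6623087 ])}
{'vertical_fov': 67.63537084719076, 'cx': 316.26798073118255, 'cy': 197.04557827842882, 'mount': array([[ 3.78166083e-04, -9.52773006e-01, -3.03683151e-01,
         7.72058737e+01],
       [ 9.99999845e-01,  4.84484778e-04, -2.74753451e-04,
         9.89203909e-01],
       [ 4.08907535e-04, -3.03683000e-01,  9.52773041e-01,
        -1.43323982e+02],
       [ 0.00000000e+00,  0.00000000e+00,  0.00000000e+00,
         1.00000000e+00]])}
```

View pics/scene0.png

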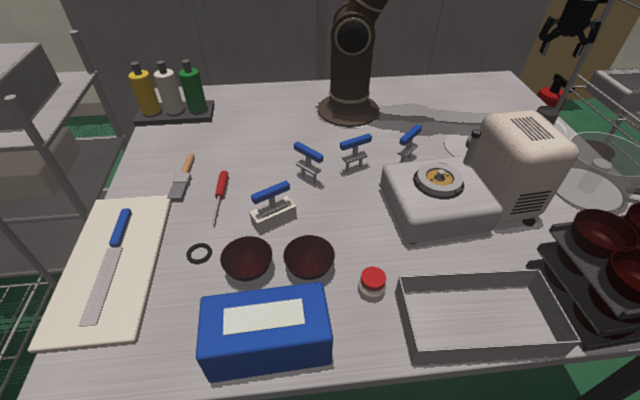

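View pics/top0.png

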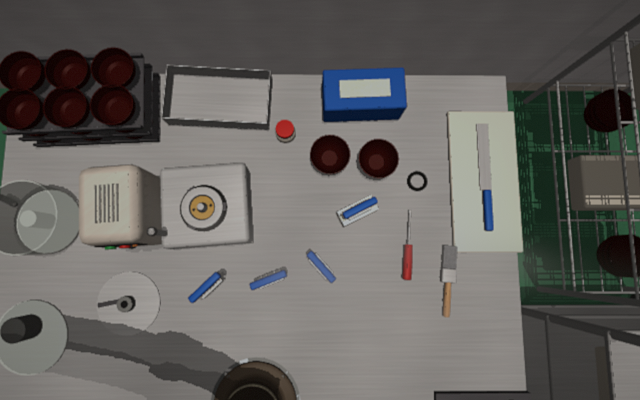

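The scene shows four spanner look-alikes. In the top view they are at (359,209) in the white holder, (321,266), (268,279) and (207,286). The robot's right is −y, which is image-right in the top view, so I choose (359,209), seen at (270,192) in the scene view. The ring is at (203,207) in the top view.

```bash
cat > h.py <<'E'
from plant import env
import numpy as np, cv2
from scipy.spatial.transform import Rotation as Ro
def cam(name,o=None):
    c=env.calibration(name);f=200/np.tan(np.radians(c['vertical_fov'])/2)
    K=np.array([[f,0,c['cx']],[0,f,c['cy']],[0,0,1]])
    if name!='wrist': return K,np.array(c['R']),np.array(c['t'])
    T=np.eye(4);T[:3,:3]=Ro.from_euler('xyz',o['eef_rot']).as_matrix();T[:3,3]=o['tcp_pos']
    M=np.linalg.inv(T@c['mount']);return K,M[:3,:3],M[:3,3]
def back(C,uv,z):
    K,R,t=C;uv=np.atleast_2d(uv).astype(float)
    d=(R.T@np.linalg.inv(K)@np.c_[uv,np.ones(len(uv))].T).T;p=-R.T@t
    return p+d*((z-p[2])/d[:,2])[:,None]
def proj(C,X):
    K,R,t=C;q=(K@(R@np.atleast_2d(X).T+t[:,None])).T;return q[:,:2]/q[:,2:]
def blue(im,lo=60):
    h=cv2.cvtColor(im,cv2.COLOR_BGR2HSV);return cv2.inRange(h,(100,110,lo),(130,255,255))
E
python3 - <<'E'
from h import *
im=cv2.imread('pics/top0.png');C=cam('top')
m=blue(im);n,l,s,c=cv2.connectedComponentsWithStats(m)
for i in range(1,n):
    if 80<s[i,4]<1500:
        r=cv2.minAreaRect(np.argwhere(l==i)[:,::-1].astype(np.float32));b=back(C,cv2.boxPoints(r),113)[:,:2]
        e=[b[1]-b[0],b[2]-b[1]];e=max(e,key=np.linalg.norm)
        print(c[i].round(1),s[i,4],back(C,c[i],108)[0].round(1),'ang',np.arctan2(e[1],e[0]).round(3),[np.linalg.norm(b[1]-b[0]).round(),np.linalg.norm(b[2]-b[1]).round()])
print('ring',back(C,[203,207],110),'scene ring',back(cam('scene'),[439,178],113),'holder scene handle',back(cam('scene'),[270,192],108))
a=cv2.resize(im[175:240,325:400],None,fx=6,fy=6,interpolation=2);b=cv2.resize(im[175:240,165:240],None,fx=6,fy=6,interpolation=2)
cv2.imwrite('pics/crop1.png',np.vstack([a,b])[:600] if 0 else np.hstack([a,b])[:, :800])
E
```

```text
[487.9 210.2] 310 [ 520.9 -627.5  108. ] ang 3.134 [np.float64(21.0), np.float64(108.0)]
[359.4 207.3] 242 [ 529.  -283.4  108. ] ang -1.109 [np.float64(97.0), np.float64(18.0)]
[320.6 266.1] 211 [ 374.7 -179.3  108. ] ang -2.42 [np.float64(15.0), np.float64(94.0)]
[266.8 279.9] 222 [339.8 -39.7 108. ] ang -1.197 [np.float64(94.0), np.float64(17.0)]
[203.8 287.1] 278 [322.2 122.3 108. ] ang -0.777 [np.float64(97.0), np.float64(18.0)]
ring [[530.00413111 131.23611437 110.        ]] scene ring [[533.92008609 132.17123161 113.        ]] holder scene handle [[ 535.23071019 -284.56172543  108.        ]]
```

View pics/crop1.png

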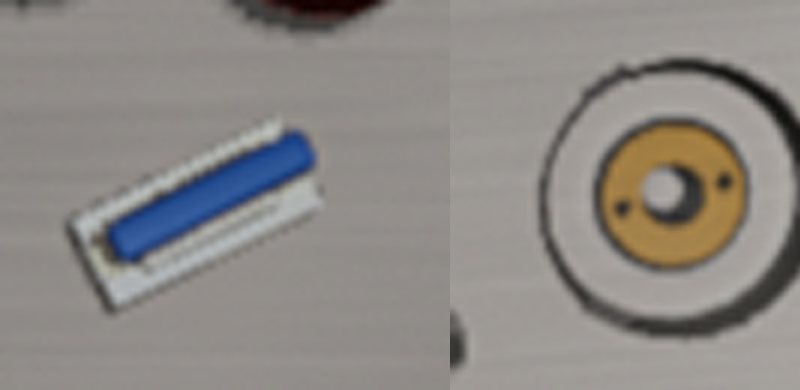

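The left crop confirms the blue handle standing in the white holder. The right crop shows the brass ring with holes at about (193.7,209.5) and (210.8,205.2), so their line is about +0.25 rad from y. Next I lift over the tower and look at the ring close up with the wrist camera.

```bash
python3 -m pendant '[[[0,0,160],0,85],[[0,0,160],0,85],[[0,0,160],0,85],[[20,-26,175],0,85],[[45,-58,180],0,85]]'
python3 -m pendant '[[[120,-155,0],0,85],[[120,-155,0],0,85],[[120,-155,0],0,85],[[120,-155,0],0,85],[[120,-155,0],0,85]]'
python3 -m pendant '[[[120,-155,0],0,85],[[120,-155,0],0,85],[[120,-155,0],0,85],[[120,-155,0],0,85],[[120,-155,0],0,85]]'
python3 -m pendant '[[[80,-103,0],0,85],[[80,-103,0],0,85],[[80,-103,0],0,85],[[80,-103,0],0,85],[[80,-103,-30],0,85]]'
python3 -m pendant '[[[0,0,-140],0,85],[[0,0,-140],0,85],[[0,0,-140],0,85],[[0,0,-140],0,85],[[0,0,-140],0,85]]'
python3 - <<'E'
from h import *
o=env.get_obs();im=env.camera('wrist');cv2.imwrite('pics/w1.png',im);np.save('w1.npy',np.r_[o['tcp_pos'],o['eef_rot']])
C=cam('wrist',o);h=cv2.cvtColor(im,cv2.COLOR_BGR2HSV)
print(o['tcp_pos'],o['eef_rot'],o['joint_positions'].round(2),proj(C,[530,131,110]))
E
```

```text
clock: 0.52
tcp_pos: [199.4, 557.0, 410.6]
eef_rot: [3.136, -0.002, 2.881]
ft_force: [0.9, 1.3, 1.0]
grip_width: 0.997
gripper_force: 0.0
clock: 0.93
tcp_pos: [324.9, 395.6, 406.7]
eef_rot: [-3.141, 0.001, 2.871]
ft_force: [0.3, 1.1, 0.0]
grip_width: 0.998
gripper_force: 0.0
clock: 1.35
tcp_pos: [444.4, 240.3, 406.6]
eef_rot: [-3.141, 0.001, 2.871]
ft_force: [0.3, 0.6, 0.3]
grip_width: 0.993
gripper_force: 0.0
clock: 1.77
tcp_pos: [526.2, 137.9, 380.6]
eef_rot: [3.138, 0.007, 2.868]
ft_force: [1.2, 1.6, 0.3]
grip_width: 0.994
gripper_force: 0.0
clock: 2.18
tcp_pos: [519.6, 140.7, 232.1]
eef_rot: [-3.136, -0.006, 2.875]
ft_force: [-0.5, -0.1, -1.2]
grip_width: 0.997
gripper_force: 0.0
[519.61769458 140.67386239 232.08450559] [-3.13630584 -0.00648408  2.87489622] [-0.67  0.27  0.38  1.82 -0.11  1.08  1.06] [[308.95797688 203.11365844]]
```

View pics/w1.png

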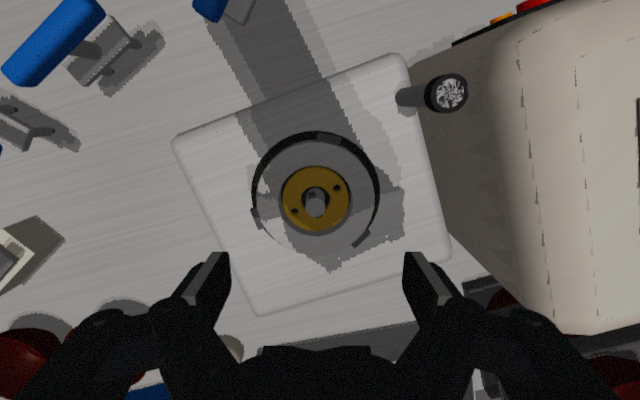

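The wrist view shows the ring centred at about (316,200), with its holes near (337,187) and (294,211). I'll measure those precisely over several frames and readings.

```bash
cat >> h.py <<'E'
def shots(n):
    P=[];I=[]
    for _ in range(n):
        o=env.get_obs();P.append(o);I.append(env.camera('wrist').astype(float))
    e=lambda k:np.mean([p[k] for p in P],0)
    rv=Ro.from_euler('xyz',[p['eef_rot'] for p in P]).mean().as_euler('xyz')
    return {'tcp_pos':e('tcp_pos'),'eef_rot':rv,'sd':np.std([p['tcp_pos'] for p in P],0)},np.mean(I,0).astype(np.uint8)
E
python3 - <<'E'
from h import *
o,im=shots(6);cv2.imwrite('pics/w2.png',im);C=cam('wrist',o);print(o)
h=cv2.cvtColor(im,cv2.COLOR_BGR2HSV)
m=cv2.inRange(h,(15,110,60),(35,255,255));n,l,s,c=cv2.connectedComponentsWithStats(m)
i=1+np.argmax([s[k,4]*(np.hypot(*(c[k]-[316,200]))<60) for k in range(1,n)]);m=(l==i).astype(np.uint8)
cs,_=cv2.findContours(m,cv2.RETR_CCOMP,cv2.CHAIN_APPROX_NONE)
hull=cv2.convexHull(max(cs,key=len));E=cv2.fitEllipse(hull);print('ring ellipse',E,back(C,E[0],110))
mm=np.array([E[0][0],E[0][1]])
g=im.astype(float).sum(2);H=[]
for p in ((337,187),(294,211)):
    u,v=np.meshgrid(np.arange(p[0]-6,p[0]+7),np.arange(p[1]-6,p[1]+7));w=np.clip(180-g[v,u],0,None);w[np.hypot(u-p[0],v-p[1])>6.5]=0
    H.append([(u*w).sum()/w.sum(),(v*w).sum()/w.sum()])
X=back(C,H,109);print(H,X,X.mean(0),np.linalg.norm(X[0]-X[1]))
d=X[0]-X[1];print('line from y',np.arctan(-d[0]/d[1]))
print('spanner expected px',proj(C,[529,-283,108]))
cv2.imwrite('pics/w2c.png',cv2.resize(im[150:250,260:380],None,fx=6,fy=6,interpolation=2))
E
```

```text
{'tcp_pos': array([522.98709558, 141.4222555 , 237.49258354]), 'eef_rot': array([3.14101640e+00, 8.25734742e-04, 2.87475190e+00]), 'sd': array([0.84716376, 0.22417401, 1.290688  ])}
ring ellipse ((312.32110595703125, 192.50636291503906), (63.8182487487793, 64.70849609375), 95.31216430664062) [[526.80167781 137.52422798 110.        ]]
[[np.float64(335.9541696621136), np.float64(185.45506829618978)], [np.float64(294.2075205640423), np.float64(208.3189189189189)]] [[526.26451095 160.80833088 109.        ]
 [537.87442338 116.26005545 109.        ]] [532.06946717 138.53419316 109.        ] 46.036278193324634
line from y 0.2549432662083924
spanner expected px [[-66.29271051 293.05548343]]
```

View pics/w2c.png

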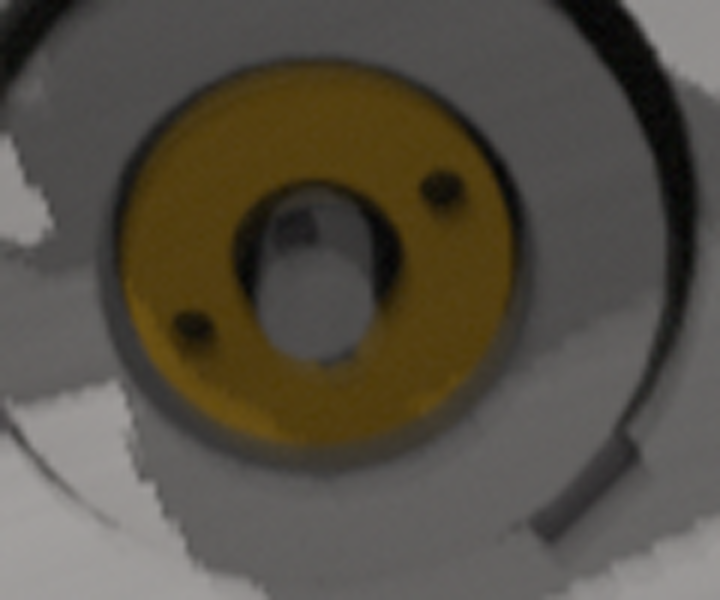

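```bash
cat >> h.py <<'E'
def ring(o,im,z=109.5):
    C=cam('wrist',o);h=cv2.cvtColor(im,cv2.COLOR_BGR2HSV)
    m=cv2.inRange(h,(15,110,50),(35,255,255));n,l,s,c=cv2.connectedComponentsWithStats(m)
    i=1+np.argmax(s[1:,4]);m=(l==i).astype(np.uint8)
    cs,_=cv2.findContours(m,cv2.RETR_CCOMP,cv2.CHAIN_APPROX_NONE);E=cv2.fitEllipse(cv2.convexHull(max(cs,key=len)))
    K=np.zeros(m.shape,np.uint8);cv2.ellipse(K,(E[0],(E[1][0]*.9,E[1][1]*.9),E[2]),1,-1);cv2.ellipse(K,(E[0],(E[1][0]*.57,E[1][1]*.57),E[2]),0,-1)
    g=im.astype(float).sum(2);w=np.clip(.75*np.median(g[K>0])-g,0,None)*K
    n,l,s,c=cv2.connectedComponentsWithStats((w>0).astype(np.uint8));k=1+np.argsort(s[1:,4])[::-1][:2]
    H=np.array([[(x*w)[l==q].sum()/w[l==q].sum() for x in np.meshgrid(np.arange(640),np.arange(400))] for q in k])
    X=back(C,H,z);d=X[0]-X[1]
    return back(C,E[0],z)[0],X.mean(0),np.linalg.norm(d),np.arctan(-d[0]/d[1]),E,H,s[k,4]
E
python3 -m pendant '[[[0,0,0],0,85],[[0,0,0],0,85],[[0,0,0],0,85],[[0,0,0],0,85]]'
python3 - <<'E'
from h import *
o,im=shots(6);print(o);print(*ring(o,im),sep='\n')
E
```

```text
clock: 2.87
tcp_pos: [522.6, 141.3, 236.8]
eef_rot: [3.141, 0.0, 2.875]
ft_force: [-0.6, -0.5, 0.3]
grip_width: 0.995
gripper_force: 0.0
{'tcp_pos': array([522.50853913, 141.23660228, 236.60920448]), 'eef_rot': array([3.14154163e+00, 2.19003855e-05, 2.87478770e+00]), 'sd': array([0.02724848, 0.02097638, 0.08127085])}
[527.33606993 137.55562618 109.5       ]
[527.85390355 137.49063509 109.5       ]
45.447603277497166
0.2619109271544983
((312.8950500488281, 193.65798950195312), (63.67267608642578, 65.39634704589844), 88.64313507080078)
[[333.89799563 182.48710062]
 [292.56043005 205.58687593]]
[46 44]
```

```bash
python3 -m pendant '[[[2,-200,0],-0.5,85],[[2,-200,0],-0.5,85],[[2,-200,0],-0.5,85],[[2,-200,0],-0.5,85],[[2,-200,0],-0.5,85]]'
python3 -m pendant '[[[2,-200,-20],-0.34,85],[[2,-200,-20],-0.34,85],[[2,-200,-20],-0.34,85],[[2,-200,-20],-0.34,85],[[2,-200,-20],-0.34,85]]'
python3 -m pendant '[[[0,-20,0],0,85],[[0,-20,0],0,85],[[0,-20,0],0,85],[[0,-20,0],0,85]]'
python3 - <<'E'
from h import *
o,im=shots(4);print(o);cv2.imwrite('pics/w3.png',im);C=cam('wrist',o)
m=blue(im,30);n,l,s,c=cv2.connectedComponentsWithStats(m)
for i in range(1,n):
    if s[i,4]>300: 
        r=cv2.minAreaRect(np.argwhere(l==i)[:,::-1].astype(np.float32));b=back(C,cv2.boxPoints(r),113)
        e=max([b[1]-b[0],b[2]-b[1]],key=np.linalg.norm);print(s[i],c[i],r,back(C,r[0],113)[0],np.arctan(-e[0]/e[1]),np.linalg.norm(b[1]-b[0]),np.linalg.norm(b[2]-b[1]))
E
```

```text
clock: 3.58
tcp_pos: [524.0, -62.1, 236.9]
eef_rot: [-3.142, 0.001, 2.365]
ft_force: [0.7, 0.8, 0.5]
grip_width: 0.998
gripper_force: 0.0
clock: 4.0
tcp_pos: [525.9, -261.8, 216.4]
eef_rot: [-3.141, 0.001, 2.033]
ft_force: [0.4, -0.0, 0.5]
grip_width: 0.994
gripper_force: 0.0
clock: 4.33
tcp_pos: [526.7, -277.7, 216.3]
eef_rot: [3.142, -0.001, 2.035]
ft_force: [0.2, 0.7, -0.6]
grip_width: 0.996
gripper_force: 0.0
{'tcp_pos': array([ 526.92480681, -277.2463398 ,  216.45465453]), 'eef_rot': array([ 3.14118647e+00, -8.43668579e-04,  2.03655861e+00]), 'sd': array([0.15480936, 0.29182483, 0.1138019 ])}
[ 123    0   98   24 1336] [160.85778443   8.12799401] ((171.5, 11.5), (23.0, 97.0), 90.0) [ 371.04762869 -198.37951486  113.        ] -1.1046381447249636 69.5502333089684 14.668358823121437
[ 303  142   23  109 2349] [314.50276713 195.34014474] ((314.0, 196.0), (108.0, 22.0), 90.0) [ 525.9329963  -277.27916399  113.        ] 0.47500768089621975 18.03008377982163 98.44302190879687
[  470   204   170   139 13316] [560.40778011 271.28094022] ((563.1185913085938, 279.1082458496094), (154.02801513671875, 122.95841979980469), 23.962491989135742) [ 774.59214772 -244.90558395  113.        ] -1.5052986757985858 117.58891302293263 154.6434086043876
[ 598  331   42   58 1053] [621.6039886  362.27160494] ((624.75, 359.7500305175781), (20.50609588623047, 60.81117630004883), 45.0) [ 897.94270787 -291.82171268  113.        ] 0.011171235863292502 62.66205863053122 27.811811129489186
[469 368  41  32 854] [487.60538642 385.38173302] ((487.4274597167969, 385.8756103515625), (44.41262435913086, 26.921104431152344), 59.74356460571289) [ 790.94958674 -385.97307526  113.        ] 1.0309425795606 28.40956495338134 63.70071787814097
```

View pics/w3.png

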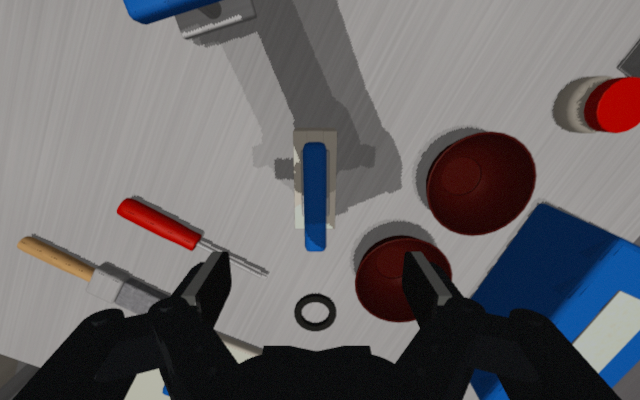

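The wrist view shows the chosen handle at (314,196) in its white holder, giving (525.9,−277.3) with an apparent length of 98 mm. The wrist-minus-top offset is the same for the spanner and the ring, so relative positions agree. Next I descend and grasp.

```bash
python3 -m pendant '[[[-1,0,-40],0,85],[[-1,0,-80],0,85],[[-1,0,-115],0,85],[[-1,0,-128],0,85],[[-1,0,-134],0,85]]'
python3 -m pendant '[[[0,0,0],0,85],[[0,0,0],0,0],[[0,0,0],0,0],[[0,0,0],0,0],[[0,0,0],0,0]]' 60
python3 -m pendant '[[[0,0,0],0,0],[[0,0,0],0,0],[[0,0,0],0,0],[[0,0,0],0,0],[[0,0,0],0,0]]'
python3 -c "
from plant import env
o=env.get_obs();print(o['tcp_pos'],o['eef_rot'],o['ft_force'],o['ft_torque'],o['grip_width'],o['gripper_force'])"
```

```text
clock: 4.95
tcp_pos: [524.5, -277.3, 80.5]
eef_rot: [-3.139, -0.003, 2.036]
ft_force: [0.1, 0.2, 0.8]
grip_width: 0.993
gripper_force: 0.0
clock: 5.37
tcp_pos: [526.3, -279.1, 84.0]
eef_rot: [3.14, 0.002, 2.035]
ft_force: [-0.2, -0.6, 0.7]
grip_width: 0.452
gripper_force: 0.0
clock: 5.78
tcp_pos: [526.2, -278.9, 83.5]
eef_rot: [3.14, 0.001, 2.035]
ft_force: [0.2, 0.7, 5.7]
grip_width: 0.224
gripper_force: 59.5
[ 526.15528961 -278.86615995   83.47373091] [3.14026846e+00 7.43354736e-04 2.03493966e+00] [0.15213037 0.69623564 5.72760682] [0.20111753 0.14460212 0.02201866] 0.2242440614860311 59.540594816207886
```

```bash
python3 -m pendant '[[[0,0,8],0,0],[[0,0,20],0,0],[[0,0,35],0,0],[[0,0,50],0,0],[[0,0,70],0,0]]'
python3 -m pendant '[[[0,0,41],0,0],[[0,0,75],0,0],[[0,0,82],0,0],[[0,0,82],0,0],[[0,0,82],0,0]]'
python3 - <<'E'
from h import *
o,im=shots(4);print(o,env.get_obs()['ft_force'],env.get_obs()['grip_width']);cv2.imwrite('pics/w4.png',im);C=cam('wrist',o)
m=blue(im,30);n,l,s,c=cv2.connectedComponentsWithStats(m)
for i in range(1,n):
    if s[i,4]>300: print(s[i],c[i].round(1))
T=o['tcp_pos'];print('tcp px',proj(C,[T,T+[0,0,30]]))
E
```

```text
clock: 6.2
tcp_pos: [524.6, -278.4, 153.0]
eef_rot: [-3.14, -0.001, 2.034]
ft_force: [-0.5, 0.2, -3.9]
grip_width: 0.225
gripper_force: 59.0
clock: 6.62
tcp_pos: [525.1, -278.3, 234.2]
eef_rot: [3.141, -0.001, 2.035]
ft_force: [-0.1, -0.2, -4.7]
grip_width: 0.222
gripper_force: 59.6
{'tcp_pos': array([ 524.69898256, -278.02092319,  233.18552688]), 'eef_rot': array([-3.14020024e+00, -1.99581124e-03,  2.03498628e+00]), 'sd': array([0.22816749, 0.14858784, 0.62907618])} [-0.02047816  0.51164718 -3.56476376] 0.21947368413541227
[ 139    0  120   31 2099] [183.3  10.8]
[ 292  178   48  174 7480] [316.1 261.8]
[  457   200   183   162 15919] [547.2 277. ]
[ 568  307   72   87 1867] [608.  353.7]
tcp px [[314.30261478 254.5252841 ]
 [313.75785679 287.55354458]]
```

View pics/w4.png

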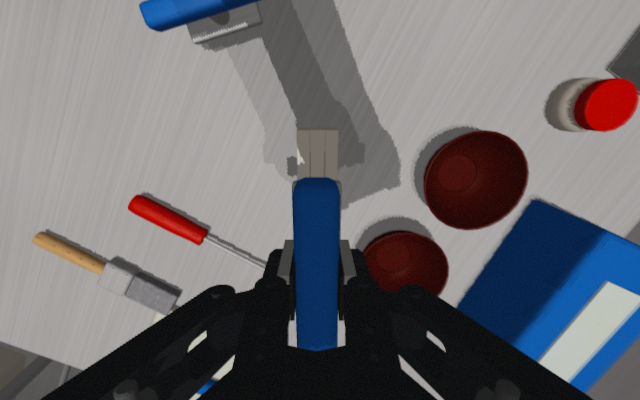

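The in-hand view shows the handle held between the pads, its far end at row 178. Next I carry it to about 85 mm short of the ring at the ring's hole angle, so that the ring lies right under the camera while I hold the spanner.

```bash
python3 -m pendant '[[[12,165,2],-0.2,0],[[12,165,2],-0.2,0],[[12,165,2],-0.2,0],[[12,165,2],-0.2,0],[[12,165,2],-0.2,0]]'
python3 -m pendant '[[[12,168,0],0,0],[[12,168,0],0,0],[[12,168,0],0,0],[[12,168,0],0,0],[[12,168,0],0,0]]'
python3 -m pendant '[[[0,0,0],0,0],[[0,0,0],0,0],[[0,0,0],0,0],[[0,0,0],0,0]]'
python3 - <<'E'
from h import *
o,im=shots(5);print(o,env.get_obs()['ft_force'],env.get_obs()['ft_torque']);cv2.imwrite('pics/w5.png',im)
print(*ring(o,im),sep='\n')
print('w5',im[165:225,312:321].sum(2).mean(1).astype(int))
w=cv2.imread('pics/w3.png');print('w3 far',w[136:165,311:318].sum(2).mean(1).astype(int));print('w3 near',w[235:258,311:318].sum(2).mean(1).astype(int))
print('cols w5 r230',im[230,285:350].sum(1))
E
```

```text
clock: 7.23
tcp_pos: [538.3, -103.0, 234.7]
eef_rot: [-3.14, -0.006, 1.846]
ft_force: [0.7, 1.4, -4.1]
grip_width: 0.225
gripper_force: 59.6
clock: 7.65
tcp_pos: [549.1, 64.7, 234.8]
eef_rot: [-3.14, -0.004, 1.846]
ft_force: [0.1, 1.6, -3.3]
grip_width: 0.224
gripper_force: 59.7
clock: 7.98
tcp_pos: [549.4, 52.3, 236.4]
eef_rot: [-3.141, 0.0, 1.832]
ft_force: [0.1, 0.4, -3.3]
grip_width: 0.22
gripper_force: 59.7
{'tcp_pos': array([549.46027621,  52.79946388, 236.52996738]), 'eef_rot': array([-3.14144475e+00,  1.96360032e-04,  1.83254692e+00]), 'sd': array([0.05053485, 0.34621675, 0.09464557])} [ 0.21129852 -0.94131449 -4.01102616] [ 0.00361392 -0.02030856 -0.00440954]
[528.15907248 138.63561098 109.5       ]
[525.95728732 137.39296765 109.5       ]
44.771645371158606
0.14946191738315123
((317.15228271484375, 89.29820251464844), (74.0856704711914, 78.10155487060547), 178.00732421875)
[[311.45799074 117.05102096]
 [317.2578993   61.64116303]]
[456  79]
w5 [258 260 259 259 258 259 260 259 260 259 259 244 181  97  98  98 103 100
 103 107 106 110 116 119 121 126 124 126 128 129 129 130 133 129 131 134
 131 131 133 131 132 132 133 133 133 133 132 132 133 131 130 133 133 131
 134 131 132 134 132 131]
w3 far [304 304 303 305 303 265 162 108 112 125 130 128 132 137 135 139 138 139
 138 139 141 137 138 139 141 139 139 139 141]
w3 near [171 173 170 175 172 174 196 209 217 234 257 266 267 266 260 246 360 448
 469 471 471 472 472]
cols w5 r230 [456 461 467 464 459 450 450 416 182 112 112 118 121 123 119 132 127 136
 128 129 140 130 122 125 132 136 135 129 129 129 134 137 140 134 134 128
 145 125 126 133 141 128 128 124 124 127 128 126 123 130 126 125 119 120
 186 337 468 462 457 451 457 474 471 471 469]
```

View pics/w5.png

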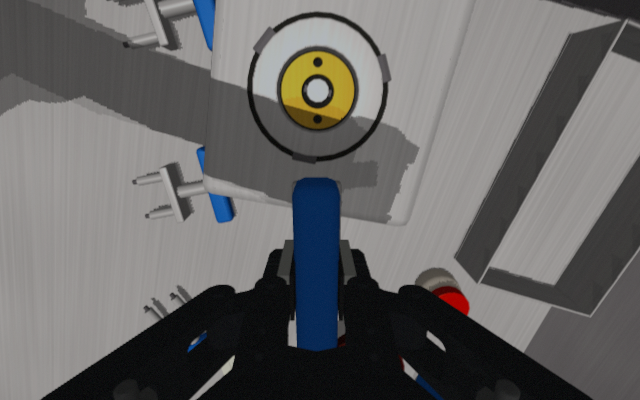

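w5 shows the ring centred near (317,90), with holes at about (318,62) and (318,119), lying along the tool axis. The end limbs show the handle centre sits about 5 mm toward tool −x from the TCP. I'll measure the holes locally and work out the shift.

Run:
```python
from h import *
im=cv2.imread('pics/w5.png');g=im.astype(float).sum(2)
o={'tcp_pos':np.array([549.46,52.8,236.53]),'eef_rot':np.array([-3.14144,.0002,1.83255])};C=cam('wrist',o)
H=[]
for p in((318,62),(318,119)):
  p=np.array(p)
  for _ in range(4):
    q=np.round(p).astype(int);u,v=np.meshgrid(np.arange(q[0]-7,q[0]+8),np.arange(q[1]-7,q[1]+8));r=np.hypot(u-p[0],v-p[1])
    w=np.clip(.8*np.median(g[v,u][(r>6)])-g[v,u],0,None)*(r<6.5);p=np.array([(u*w).sum(),(v*w).sum()])/w.sum()
  H.append(p)
X=back(C,H,109.5);d=X[0]-X[1];M=X.mean(0);ang=np.arctan(-d[0]/d[1])
print(np.array(H).round(2),np.linalg.norm(d),'mid',M,'ang',ang,'tool ang',1.83255-np.pi/2)
tx=np.array([np.cos(1.83255),np.sin(1.83255)]);ty=np.array([tx[1],-tx[0]])
rel=(M-o['tcp_pos'])[:2];print('ring in tool x,y',rel@tx,rel@ty)
e=[np.mean([np.interp(.5,[0,1],[0,1])])]
for r in(200,215,228):
  row=g[r,280:355];dk=np.where(row<250)[0];print(r,280+dk[0],280+dk[-1],back(C,[[280+dk[0]-.5,r],[280+dk[-1]+.5,r]],266.5)[:,:2].mean(0)@ty-o['tcp_pos'][:2]@ty)
```

```text
[[317.27  61.65]
 [317.1  118.75]] 45.91896305000554 mid [528.53604569 137.33633961 109.5       ] ang 0.2597862443710717 tool ang 0.26175367320510334
ring in tool x,y 87.07142774926282 1.664646404352208
200 287 340 -0.13804407009456554
215 293 340 1.0652983054600327
228 293 339 0.8627484507596819
```

```bash
python3 -m pendant '[[[-10,38,0],0,0],[[-20,76,0],0,0],[[-23,89,0],0,0],[[-23,89,-15],0,0],[[-23,89,-30],0,0]]'
python3 -m pendant '[[[0,0,-8],0,0],[[0,0,-12],0,0],[[0,0,-12],0,0],[[0,0,-12],0,0],[[0,0,-12],0,0]]'
python3 - <<'E'
from h import *
for _ in range(3):
  env.camera('wrist');o=env.get_obs();print(o['clock'],o['tcp_pos'].round(2),o['eef_rot'].round(4),o['ft_force'].round(2),o['ft_torque'].round(3))
E
```

```text
clock: 8.65
tcp_pos: [526.8, 145.1, 206.9]
eef_rot: [3.139, -0.001, 1.838]
ft_force: [-0.2, -0.5, -4.5]
grip_width: 0.223
gripper_force: 59.8
clock: 9.07
tcp_pos: [527.1, 143.0, 195.3]
eef_rot: [3.14, -0.0, 1.834]
ft_force: [0.9, 0.5, -3.2]
grip_width: 0.222
gripper_force: 59.6
9.1167 [527.09 143.07 195.33] [ 3.1403e+00 -2.0000e-04  1.8343e+00] [ 0.02 -0.35 -4.16] [ 0.001  0.009 -0.02 ]
9.1667 [526.99 143.12 195.27] [ 3.1404e+00 -3.0000e-04  1.8343e+00] [-0.26  0.42 -2.91] [ 0.033 -0.047 -0.065]
9.2167 [526.88 143.2  195.17] [ 3.1406e+00 -3.0000e-04  1.8346e+00] [-0.1  -0.19 -4.07] [ 0.034 -0.002 -0.023]
```

```bash
python3 -m pendant '[[[-0.5,-1.4,0],0,0],[[-0.5,-1.4,-2],0,0],[[-0.5,-1.4,-4],0,0],[[-0.5,-1.4,-5],0,0],[[-0.5,-1.4,-5],0,0]]'
python3 -m pendant '[[[0,0,-0.5],0,0],[[0,0,-1],0,0],[[0,0,-1.5],0,0],[[0,0,-2],0,0],[[0,0,-2],0,0]]'
python3 -m pendant '[[[0,0,-0.5],0,0],[[0,0,-1],0,0],[[0,0,-1],0,0],[[0,0,-1],0,0]]'
```

```text
clock: 9.63
tcp_pos: [525.8, 141.8, 189.2]
eef_rot: [-3.141, 0.0, 1.835]
ft_force: [0.4, -0.5, -3.4]
grip_width: 0.22
gripper_force: 59.7
clock: 10.05
tcp_pos: [526.1, 141.7, 187.5]
eef_rot: [3.141, 0.0, 1.835]
ft_force: [0.1, -0.7, -3.6]
grip_width: 0.223
gripper_force: 59.8
clock: 10.38
tcp_pos: [526.0, 141.7, 186.5]
eef_rot: [3.142, 0.0, 1.835]
ft_force: [1.0, -0.9, -3.1]
grip_width: 0.223
gripper_force: 59.8
```

```bash
python3 -m pendant '[[[0,0,-0.5],0,0],[[0,0,-1],0,0],[[0,0,-1.5],0,0],[[0,0,-1.5],0,0],[[0,0,-1.5],0,0]]'
python3 -m pendant '[[[0,0,-0.5],0,0],[[0,0,-1],0,0],[[0,0,-1.5],0,0],[[0,0,-1.5],0,0],[[0,0,-1.5],0,0]]'
```

```text
clock: 10.8
tcp_pos: [526.0, 141.7, 185.0]
eef_rot: [3.142, 0.0, 1.835]
ft_force: [0.1, -1.4, -3.7]
grip_width: 0.225
gripper_force: 59.8
clock: 11.22
tcp_pos: [526.0, 141.8, 183.5]
eef_rot: [-3.142, 0.0, 1.835]
ft_force: [0.4, -1.7, -3.8]
grip_width: 0.225
gripper_force: 59.8
```

```bash
python3 -m pendant '[[[0,-0.3,-0.5],0,0],[[0,-0.4,-1],0,0],[[0,-0.4,-1],0,0],[[0,-0.4,-1],0,0]]'
python3 -m pendant '[[[0,0,-0.5],0,0],[[0,0,-1],0,0],[[0,0,-1],0,0],[[0,0,-1],0,0]]'
python3 -m pendant '[[[0,0,-0.4],0,0],[[0,0,-0.8],0,0],[[0,0,-0.8],0,0],[[0,0,-0.8],0,0]]'
```

```text
clock: 11.55
tcp_pos: [525.9, 141.5, 182.5]
eef_rot: [-3.141, -0.0, 1.835]
ft_force: [0.4, -0.6, -3.6]
grip_width: 0.225
gripper_force: 59.8
clock: 11.88
tcp_pos: [526.0, 141.5, 181.7]
eef_rot: [3.141, -0.0, 1.835]
ft_force: [0.2, 0.8, -0.0]
grip_width: 0.222
gripper_force: 60.1
clock: 12.22
tcp_pos: [526.2, 141.6, 181.5]
eef_rot: [3.141, -0.001, 1.835]
ft_force: [-1.3, -0.9, 5.9]
grip_width: 0.226
gripper_force: 61.2
```

```bash
cat > s.py <<'E'
from plant import env
o=env.get_obs();print('   >>',o['clock'].round(2) if hasattr(o['clock'],'round') else o['clock'],o['tcp_pos'].round(2),o['eef_rot'].round(4),'F',o['ft_force'].round(1),'T',o['ft_torque'].round(3))
E
python3 s.py
python3 -m pendant '[[[0.1,0.05,-0.1],-0.025,0],[[0.25,0.1,-0.2],-0.05,0],[[0.36,0.1,-0.3],-0.075,0],[[0.48,0.1,-0.4],-0.1,0],[[0.48,0.1,-0.4],-0.1,0]]' >/dev/null; python3 s.py
python3 -m pendant '[[[0.1,0,-0.1],-0.025,0],[[0.25,0.05,-0.2],-0.05,0],[[0.36,0.05,-0.3],-0.075,0],[[0.48,0.05,-0.4],-0.1,0],[[0.48,0.05,-0.4],-0.1,0]]' >/dev/null; python3 s.py
```

```text
>> 12.2167 [526.2  141.56 181.47] [ 3.1410e+00 -6.0000e-04  1.8348e+00] F [-1.3 -0.9  5.9] T [-0.282  0.635 -0.001]
   >> 12.6333 [527.03 141.81 181.29] [ 3.1402e+00 -7.0000e-04  1.7337e+00] F [-2.3 -1.   6.8] T [-0.288  0.549  0.192]
   >> 13.05 [527.57 141.87 180.9 ] [ 3.1402e+00 -8.0000e-04  1.6338e+00] F [-1.8 -1.3  7.5] T [-0.178  0.527  0.116]
```

```bash
python3 -m pendant '[[[0.1,0,-0.1],-0.025,0],[[0.2,0,-0.2],-0.05,0],[[0.3,0,-0.3],-0.075,0],[[0.4,0,-0.4],-0.1,0],[[0.4,0,-0.4],-0.1,0]]' >/dev/null; python3 s.py
python3 -m pendant '[[[0.1,0,-0.1],-0.025,0],[[0.2,0,-0.2],-0.05,0],[[0.3,0,-0.3],-0.075,0],[[0.4,-0.05,-0.4],-0.1,0],[[0.4,-0.05,-0.4],-0.1,0]]' >/dev/null; python3 s.py
```

```text
>> 13.4667 [528.08 141.92 180.53] [ 3.1401e+00 -1.0000e-03  1.5338e+00] F [-0.9 -1.   6.5] T [-0.218  0.383  0.201]
   >> 13.8833 [528.54 141.87 180.12] [ 3.1400e+00 -1.1000e-03  1.4338e+00] F [-1.4 -0.5  6.6] T [-0.17   0.404  0.111]
```

```bash
python3 -m pendant '[[[0.12,0,-0.1],-0.025,0],[[0.25,-0.05,-0.2],-0.05,0],[[0.25,-0.05,-0.2],-0.05,0]]' >/dev/null; python3 s.py
python3 -m pendant '[[[0.12,0,-0.1],-0.025,0],[[0.25,-0.05,-0.2],-0.05,0],[[0.25,-0.05,-0.2],-0.05,0]]' >/dev/null; python3 s.py
```

```text
>> 14.1333 [528.81 141.83 179.92] [ 3.1401e+00 -1.3000e-03  1.3838e+00] F [-1.3  0.1  6.3] T [-0.131  0.342  0.126]
   >> 14.3833 [529.07 141.77 179.71] [ 3.1401e+00 -1.3000e-03  1.3338e+00] F [-2.  -0.2  6.3] T [-0.168  0.385  0.158]
```

```bash
python3 -m pendant '[[[0.12,-0.05,-0.1],-0.02,0],[[0.2,-0.05,-0.15],-0.04,0],[[0.2,-0.05,-0.15],-0.04,0]]' >/dev/null; python3 s.py
```

```text
>> 14.6333 [529.25 141.72 179.57] [ 3.1402e+00 -1.4000e-03  1.2941e+00] F [-1.6 -0.8  6.3] T [-0.146  0.376  0.145]
```

```bash
python3 -m pendant '[[[0.1,-0.05,-0.08],-0.02,0],[[0.2,-0.05,-0.15],-0.04,0],[[0.2,-0.05,-0.15],-0.04,0]]' >/dev/null; python3 s.py
python3 -m pendant '[[[0.1,-0.05,-0.08],-0.02,0],[[0.2,-0.05,-0.15],-0.04,0],[[0.2,-0.05,-0.15],-0.04,0]]' >/dev/null; python3 s.py
```

```text
>> 14.8833 [529.46 141.72 179.38] [ 3.1402e+00 -1.4000e-03  1.2542e+00] F [-0.8 -0.1  6.6] T [-0.205  0.298  0.171]
   >> 15.1333 [529.66 141.62 179.24] [ 3.1403e+00 -1.4000e-03  1.2142e+00] F [-0.8 -0.6  6.1] T [-0.161  0.336  0.176]
```

```bash
python3 -m pendant '[[[0.1,-0.05,-0.08],-0.02,0],[[0.2,-0.05,-0.15],-0.04,0],[[0.2,-0.05,-0.15],-0.04,0]]' >/dev/null; python3 s.py
python3 -m pendant '[[[0.1,-0.05,-0.08],-0.02,0],[[0.2,-0.1,-0.15],-0.04,0],[[0.2,-0.1,-0.15],-0.04,0]]' >/dev/null; python3 s.py
```

```text
>> 15.3833 [529.86 141.56 179.11] [ 3.1403e+00 -1.5000e-03  1.1742e+00] F [-0.8  0.9  6.2] T [-0.218  0.324  0.203]
   >> 15.6333 [530.02 141.56 179.03] [ 3.1404e+00 -1.3000e-03  1.1356e+00] F [-1.  -0.6  6.8] T [-0.185  0.468  0.749]
```

Torque jumped to 0.75 N m after 0.70 rad, at the stop. I hold briefly, ease off, and lift out.

```bash
python3 -m pendant '[[[0,0,0],-0.003,0],[[0,0,0],-0.003,0],[[0,0,0],-0.003,0],[[0,0,0],-0.003,0]]' >/dev/null; python3 s.py
python3 -m pendant '[[[0,0,0.3],0.02,0],[[0,0,0.6],0.03,0],[[0,0,0.6],0.03,0],[[0,0,0.6],0.03,0]]' >/dev/null; python3 s.py
python3 -m pendant '[[[0,0,2],0,0],[[0,0,4],0,0],[[0,0,7],0,0],[[0,0,10],0,0],[[0,0,10],0,0]]' >/dev/null; python3 s.py
```

```text
>> 15.9667 [530.06 141.58 179.05] [ 3.1403e+00 -1.4000e-03  1.1339e+00] F [-1.9 -0.8  7.3] T [-0.239  0.373  0.765]
   >> 16.3 [529.76 141.46 179.1 ] [ 3.1409e+00 -1.1000e-03  1.1617e+00] F [ 0.  -0.3  5.8] T [-0.018  0.116  0.203]
   >> 16.7167 [529.01 141.13 189.02] [-3.1409 -0.      1.1613] F [-0.1  0.5 -4. ] T [ 0.048 -0.044 -0.04 ]
```

```bash
python3 -m pendant '[[[0,0,30],0,0],[[0,0,48],0,0],[[0,0,48],0,0],[[0,-40,48],0.1,0],[[0,-80,48],0.2,0]]' >/dev/null; python3 s.py
python3 -m pendant '[[[-2,-180,0],0.5,0],[[-2,-180,0],0.5,0],[[-2,-180,0],0.5,0],[[-2,-180,0],0.5,0],[[-2,-180,0],0.5,0]]' >/dev/null; python3 s.py
python3 -m pendant '[[[-1,-160,-20],0.174,0],[[-1,-160,-20],0.174,0],[[-1,-160,-20],0.174,0],[[-1,-160,-20],0.174,0],[[-1,-160,-20],0.174,0]]' >/dev/null; python3 s.py
python3 -m pendant '[[[0,0,0],0,0],[[0,0,0],0,0],[[0,0,0],0,0]]' >/dev/null; python3 s.py
python3 - <<'E'
from h import *
o,im=shots(3);cv2.imwrite('pics/w6.png',im);a=cv2.imread('pics/w4.png')
def desc(im):
  m=cv2.inRange(cv2.cvtColor(im,cv2.COLOR_BGR2HSV),(100,110,30),(130,255,255))[170:345,280:355];out=[]
  for r in(20,60,100,140): x=np.where(m[r])[0];out.append((x.min()+280,x.max()+280))
  return out,170+np.where(m[:,36])[0].min()
print(desc(a),desc(im));print(o)
E
```

```text
>> 17.1333 [528.64  63.32 235.61] [-3.1405e+00 -1.0000e-04  1.3725e+00] F [ 1.3 -1.8 -3.8] T [-0.185 -0.095  0.016]
   >> 17.55 [ 525.87 -122.59  235.91] [-3.1407e+00  1.0000e-04  1.8653e+00] F [ 0.3 -0.4 -3.9] T [-0.015 -0.017  0.039]
   >> 17.9667 [ 522.24 -288.74  215.2 ] [-3.137   0.0036  2.0248] F [-0.6 -1.3 -2.3] T [-0.205  0.049  0.001]
   >> 18.2167 [ 526.34 -277.27  215.78] [-3.1414e+00 -1.8000e-03  2.0374e+00] F [-1.   1.1 -2.7] T [ 0.013 -0.012  0.016]
([(np.int64(294), np.int64(338)), (np.int64(294), np.int64(338)), (np.int64(295), np.int64(338)), (np.int64(296), np.int64(337))], np.int64(178)) ([(np.int64(294), np.int64(338)), (np.int64(294), np.int64(338)), (np.int64(295), np.int64(338)), (np.int64(295), np.int64(337))], np.int64(178))
{'tcp_pos': array([ 526.57647833, -277.1480606 ,  216.07150681]), 'eef_rot': array([ 3.14151660e+00, -1.34883037e-03,  2.03790338e+00]), 'sd': array([0.17776627, 0.08371257, 0.23187662])}
```

```bash
python3 -m pendant '[[[0,-1.5,-30],-0.003,0],[[0,-1.5,-60],-0.003,0],[[0,-1.5,-76],-0.003,0],[[0,-1.5,-80],-0.003,0],[[0,-1.5,-80],-0.003,0]]' >/dev/null; python3 s.py
python3 -m pendant '[[[0,0,0],0,0],[[0,0,0],0,0]]' >/dev/null; python3 s.py
```

```text
>> 18.7833 [ 526.02 -279.29  135.76] [-3.1402e+00 -1.5000e-03  2.0340e+00] F [ 0.2  0.4 -3.3] T [ 0.015 -0.009  0.042]
   >> 18.95 [ 527.27 -280.74  138.21] [3.1399e+00 1.9000e-03 2.0332e+00] F [-0.2  0.3 -3.9] T [ 0.055  0.023 -0.047]
```

```bash
python3 -m pendant '[[[0,0,0],0,0],[[0,0,0],0,0],[[0,0,0],0,0],[[0,0,0],0,0]]' >/dev/null; python3 s.py
python3 -m pendant '[[[0,0,0],0,0],[[0,0,0],0,0]]' >/dev/null; python3 s.py
```

```text
>> 19.2833 [ 526.45 -280.41  137.05] [3.1410e+00 4.0000e-04 2.0328e+00] F [-0.  -0.4 -3.5] T [ 0.026  0.03  -0.033]
   >> 19.45 [ 526.29 -280.39  136.71] [3.1415e+00 1.0000e-04 2.0328e+00] F [-0.1  0.3 -3.2] T [ 0.048  0.037 -0.032]
```

Correct by +1.5 mm in y and descend gently into the pocket.

```bash
python3 -m pendant '[[[0,1.5,0],0.002,0],[[0,1.5,-5],0.002,0],[[0,1.5,-10],0.002,0],[[0,1.5,-15],0.002,0],[[0,1.5,-15],0.002,0]]' >/dev/null; python3 s.py
python3 -m pendant '[[[0,0,-5],0,0],[[0,0,-10],0,0],[[0,0,-15],0,0],[[0,0,-20],0,0],[[0,0,-20],0,0]]' >/dev/null; python3 s.py
```

```text
>> 19.8667 [ 525.55 -278.37  120.13] [-3.1402e+00 -1.6000e-03  2.0348e+00] F [-0.9 -0.4 -4. ] T [ 0.014  0.022 -0.009]
   >> 20.2833 [ 525.65 -278.47  100.32] [-3.1404e+00 -1.3000e-03  2.0349e+00] F [ 0.1  0.6 -4.2] T [ 0.009 -0.027  0.015]
```

```bash
python3 -m pendant '[[[0,0,-4],0,0],[[0,0,-8],0,0],[[0,0,-12],0,0],[[0,0,-14.5],0,0],[[0,0,-14.5],0,0]]' >/dev/null; python3 s.py
python3 -m pendant '[[[0,0,-1],0,0],[[0,0,-2],0,0],[[0,0,-2.5],0,0],[[0,0,-2.5],0,0]]' >/dev/null; python3 s.py
```

```text
>> 20.7 [ 525.95 -278.64   86.44] [-3.1410e+00 -7.0000e-04  2.0349e+00] F [-0.5  0.3 -4. ] T [-0.025  0.036 -0.034]
   >> 21.0333 [ 526.3  -278.89   84.63] [3.1415e+00 1.0000e-04 2.0348e+00] F [-0.5 -0.6 -4.3] T [ 0.044  0.012 -0.029]
```

```bash
python3 -m pendant '[[[0,0,-0.5],0,0],[[0,0,-1.2],0,0],[[0,0,-1.2],0,0],[[0,0,-1.2],0,0]]' >/dev/null; python3 s.py
python3 -m pendant '[[[0,0,-0.5],0,0],[[0,0,-0.5],0,0],[[0,0,-0.5],0,0]]' >/dev/null; python3 s.py
```

```text
>> 21.3667 [ 526.4  -278.96   83.59] [3.1413e+00 3.0000e-04 2.0348e+00] F [ 1.2 -0.6 -2.3] T [-0.02   0.031 -0.018]
   >> 21.6167 [ 526.48 -278.99   83.49] [3.1409e+00 3.0000e-04 2.0348e+00] F [-1.1  0.8  5. ] T [0.293 0.481 0.015]
```

Seated at the original height (83.5) with the same contact force. Release, rise and check the ring and spanner.

```bash
python3 -m pendant '[[[0,0,0],0,40],[[0,0,0],0,85],[[0,0,0],0,85],[[0,0,0],0,85],[[0,0,0],0,85]]' | grep -E 'grip|clock'
python3 -m pendant '[[[0,0,0],0,85],[[0,0,0],0,85],[[0,0,5],0,85],[[0,0,20],0,85],[[0,0,45],0,85]]' | grep -E 'grip|clock'
python3 -m pendant '[[[0,0,40],0,85],[[0,0,80],0,85],[[0,0,87],0,85],[[0,0,87],0,85],[[0,0,87],0,85]]' >/dev/null
python3 - <<'E'
from h import *
o,im=shots(3);print(o);t=env.camera('top')
a=cv2.resize(im,(480,300));b=cv2.resize(t[175:240,165:240],(346,300),interpolation=2)[:, :320]
cv2.imwrite('pics/fin.png',np.hstack([a,b]))
m=blue(im,30);n,l,s,c=cv2.connectedComponentsWithStats(m)
for i in range(1,n):
  if 1500<s[i,4]<4000: print(s[i],c[i],back(cam('wrist',o),c[i],113))
E
```

```text
clock: 22.03
grip_width: 0.917
gripper_force: 0.0
clock: 22.45
grip_width: 0.994
gripper_force: 0.0
{'tcp_pos': array([ 526.01096315, -278.42271609,  214.44241061]), 'eef_rot': array([-3.14159067e+00, -6.91428338e-04,  2.03507614e+00]), 'sd': array([0.31574251, 0.20239168, 0.67824808])}
[ 217  106   88   42 1746] [260.88717068 126.8997709 ] [[ 460.8268329  -245.06317649  113.        ]]
[ 305  143   24  110 2395] [316.33110647 196.14488518] [[ 526.56624908 -277.13165404  113.        ]]
```

View pics/fin.png

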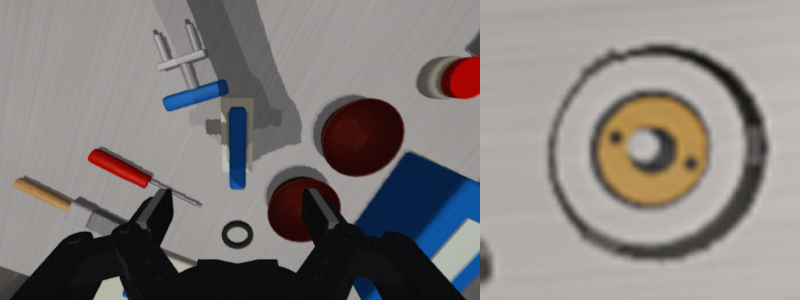

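The ring's holes have turned clockwise, and the spanner stands in its holder at (316,196), as it did at the start. One look-alike, seen at (195,97) in the final picture, now lies down. I'll check that before handing in.

Run:
```python
from h import *
o,im=shots(1);C=cam('wrist',o);print('handle lying',back(C,[260.9,126.9],12)[0].round(),'pins',back(C,[[207,43],[253,29]],8).round())
t=env.camera('scene');cv2.imwrite('pics/fin2.png',cv2.resize(t[80:340,60:500],(792,468)))
```

```text
handle lying [ 447. -260.   12.] pins [[ 362. -207.    8.]
 [ 400. -173.    8.]]
```

View pics/fin2.png

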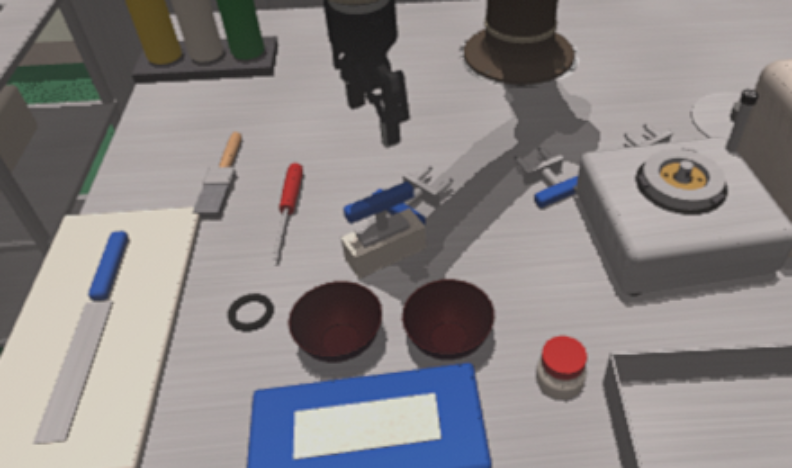

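The scene view shows our spanner upright in its holder and the bystanders in place. All three free-standing look-alikes lie tipped over. The nearest one's pins are still within about 15 mm of where it stood and it points across its own pin line, so it probably fell over its two pins. The gripper is clear, so I hand in.

```bash
python3 -c "
from plant import env
print(env.finish_job())"
```

```text
the job is handed in; nothing more can be done
None
```

I screwed the ring clockwise 0.70 rad to its hard stop at about 0.76 N m, stood the spanner back fully down in its holder and released it, and handed the job in at about 23 s with no verdict shown; the three free-standing look-alike spanners tipped over during the run, cause unconfirmed (no contact seen), so not everything else on the table was left as it was.

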